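# Tip the small grinding balls out of the divided tray

### The job

Pick up the white divided organiser and tip it towards the corner of the small steel balls, so that all three of them, and nothing else, roll out into the steel dish. Then stand the organiser back upright on its dark mat, with the large balls, stir bars and stoppers still in their own compartments. Leave the dish and the other things on the bench where they are.

Things in the scene. Friction and masses are not known exactly. Their poses are not given: they have to be found in the camera images.
- organiser: White plastic tray, loose, 0.24 to 0.42 kg empty: a 126 mm square with its four corners cut off, floor 3, walls 3 thick, 30 mm high. Dividers as high, along its x and y axes, make 2 x 2 compartments: small balls in +x +y, large balls in +x -y, stir bars in -x -y, stoppers in -x +y. Each has a pouring lip at its cut corner. Origin: centre of underside; z up.
- organiser_handle (a point): Point on the axis of the organiser's handle, a square post 26 x 26 mm (sides along the organiser's x and y) rising from its middle to 88 mm above its underside. This point is 70 mm above the underside, 18 mm below the handle's top.
- organiser_lip (a point): Middle of the small balls' pouring lip, at (46, 46, 11) mm in the organiser's frame, 65 mm out on the diagonal. At each cut corner the wall is open over 40 mm and the floor ramps up outwards at 22 degrees over the last 20 mm to such a lip. Balls leave only when the tray tips well past 22 degrees towards that corner; 45 to 50 degrees empties it.
- mat: Thin dark rubber mat, 200 x 200 x 4 mm, fixed to the bench; the organiser stands on it. Origin: centre of its underside, sides along its x and y.
- dish_in (a point): Centre of the inner floor of the round open stainless-steel dish, 140 mm outer diameter, 50 mm high, wall 3 mm, floor 4 mm thick (this point is 4 mm above the bench); loose, 0.4 kg.
- petri_center (a point): Centre of a loose stack of four brownish-red culture dishes, 90 mm diameter, 58 mm high; bystander.
- marker_center (a point): Centre of a marker pen, 130 x 17 x 17 mm, lying along its x; bystander.
- mouse_center (a point): Middle of a black computer mouse, 105 x 62 x 33 mm; bystander.
- ball0_center (a point): Centre of a small steel ball, 15 mm diameter, 14 g, one of three; starts loose in the organiser's +x +y compartment.
- ball1_center (a point): Centre of a small steel ball, 15 mm diameter, 14 g, one of three; starts loose in the organiser's +x +y compartment.
- ball2_center (a point): Centre of a small steel ball, 15 mm diameter, 14 g, one of three; starts loose in the organiser's +x +y compartment.
- bigball0_center (a point): Centre of a large steel ball, 20 mm diameter, 33 g, one of two, in the organiser's +x -y compartment.
- stirbar0_center (a point): Centre of a grey round-ended stir bar, 8 mm diameter, 30 mm long, 10 g, one of two, in the organiser's -x -y compartment.
- stopper0_center (a point): Centre of a black rubber stopper, a cylinder of 18 mm diameter and 16 mm height, 10 g, one of two, in the organiser's -x +y compartment.
- bigball1_center (a point): Centre of a large steel ball, 20 mm diameter, 33 g, one of two, in the organiser's +x -y compartment.
- stirbar1_center (a point): Centre of a grey round-ended stir bar, 8 mm diameter, 30 mm long, 10 g, one of two, in the organiser's -x -y compartment.
- stopper1_center (a point): Centre of a black rubber stopper, a cylinder of 18 mm diameter and 16 mm height, 10 g, one of two, in the organiser's -x +y compartment.
There are look-alikes about, which are no part of the job. What is shaped like the organiser but yellow is not meant.

How it is judged (in metres and radians):
On the way, in this order (a step that is already met when the one before it is completed fails the run):
1. the organiser is off its mat and tipped by more than 0.35 rad, the small balls' lip within 0.2 m of the dish's centre (seen from above) (angle between organiser's own z axis and vertical above 0.35 rad and z of organiser_handle in the frame of mat above 0.09 m and horizontal distance between organiser_lip and dish_in below 0.2 m), for 0.1 s.
2. all three small balls lie in the dish (horizontal distance between each of ball0_center, ball1_center, ball2_center and dish_in below 0.066 m and z of ball0_center in the frame of dish_in between 0 and 0.04 m and z of ball1_center in the frame of dish_in between 0 and 0.04 m and z of ball2_center in the frame of dish_in between 0 and 0.04 m), for 0.2 s.
At the end, for the whole second after the job is handed in: The three small balls lie in the dish; large balls, stir bars and stoppers are each in their own compartment; the organiser stands on the mat, upright within 0.05 rad, its centre within 60 mm of the mat's centre along each of the mat's axes; all at rest (all of step 2 and x of bigball0_center in the frame of organiser between 0 and 0.061 m and y of bigball0_center in the frame of organiser between -0.061 and 0 m and z of bigball0_center in the frame of organiser between 0 and 0.032 m and x of bigball1_center in the frame of organiser between 0 and 0.061 m and y of bigball1_center in the frame of organiser between -0.061 and 0 m and z of bigball1_center in the frame of organiser between 0 and 0.032 m and x of stirbar0_center in the frame of organiser between -0.061 and 0 m and y of stirbar0_center in the frame of organiser between -0.061 and 0 m and z of stirbar0_center in the frame of organiser between 0 and 0.032 m and x of stirbar1_center in the frame of organiser between -0.061 and 0 m and y of stirbar1_center in the frame of organiser between -0.061 and 0 m and z of stirbar1_center in the frame of organiser between 0 and 0.032 m and x of stopper0_center in the frame of organiser between -0.061 and 0 m and y of stopper0_center in the frame of organiser between 0 and 0.061 m and z of stopper0_center in the frame of organiser between 0 and 0.032 m and x of stopper1_center in the frame of organiser between -0.061 and 0 m and y of stopper1_center in the frame of organiser between 0 and 0.061 m and z of stopper1_center in the frame of organiser between 0 and 0.032 m and x of organiser in the frame of mat between -0.06 and 0.06 m and y of organiser in the frame of mat between -0.06 and 0.06 m and z of organiser in the frame of mat between 0 and 0.008 m and angle between organiser's own z axis and vertical below 0.05 rad and linear speed of organiser below 0.03 m/s and linear speed of each of ball0, ball1, ball2 below 0.1 m/s); the robot touches nothing.
It fails at once if the dish is shifted by more than 30 mm (distance of dish_in from where it was at the start of the episode above 0.03 m).
It fails at once if the culture dishes, the marker or the mouse are shifted by more than 30 mm (distance of any of petri_center, marker_center, mouse_center from where it was at the start of the episode above 0.03 m).
It also fails if it takes over 64 s, if anything falls off the work surface, if the arm or the gripper's body presses on something with over 40 N, if the wrist force passes 120 N, or if a joint passes its speed limit or range.

### The arm

A 7-joint arm with a two-finger parallel gripper is mounted at the origin on the work surface. World frame = base frame: x ahead of the robot, y to its left, z up, the work surface at z = 0. Lengths are in mm, angles in rad, forces in N, time in s.
With the tool pointing down it reaches from about 400 to 875 mm from the base axis. Payload 4.4 kg.
Tool frame: the origin (TCP) lies between the finger pads; the fingertips stand 22 mm ahead of it and the grasp point (between the pads) lies 3 mm ahead of it; z points along the fingers, y is the line along which they close (so a half turn about z gives the same grasp; the last joint's range is limited). The gripper opens to 85 mm and grips with 20 to 120 N. Pads are 22 mm wide; open, the fingers measure 114 mm over their backs; the gripper's body (76 mm by 85 mm) begins 54 mm behind the grasp point. The pads swing forward as they close: fully open they stand 13 mm farther back than shut.
Start: joints at [-1.19, 0.628, 0.038, 1.517, -0.027, 0.996, -0.02], TCP at [280.833, 586.217, 253.313] pointing down, gripper open.
Joint ranges: [-3.06, 3.06], [-0.37, 2.12], [-1.25, 1.32], [0.18, 2.47], [-1.1, 4.24], [0.23, 1.98], [-2.94, 2.94]. Speed limits (rad/s): [2.57, 2.57, 3.14, 3.14, 3.14, 3.14, 3.14].

### API

Orientations are given as [roll, pitch, yaw] about the fixed x, y, z axes, in that order (R = Rz(yaw) Ry(pitch) Rx(roll)).
In Python, from cell import ctrl gives the robot as it stands.
- The arm moves only by the tool step_arm, never from a script. Its argument "plan" is a list of rows, each an object of numbers: "dx", "dy", "dz": the shift along the tool's x, y, z scaled (see below); "ax", "ay", "az": the turn, a rotation vector about the tool's x, y, z scaled (see below); "gripper": the opening, from 0 (shut) to 1 (fully open). A call has 1 to 20 rows; each row shifts and turns the commanded pose from where the row before left it, along the tool's axes as they then stand; what a row does not reach is not made up. The controller multiplies each number of a shift by 0.3 m and each number of a turn by 90 degrees. A row lasts 1/8 s, in which the tool goes at most 62.5 mm and 10.7 degrees, less where a joint would pass 70% of its speed; a pose out of reach is approached as far as the arm can. A call with a number of a shift or a turn outside -1 to 1 is refused whole. A call with a gripper value outside its range is refused whole. The fingers move at their own pace and stop on an object; the grip force is fixed at half the most. Time passes only in rows, so rows that do not move let the fingers close. It gives the time, the measured TCP pose, the force, the opening and the grip force at its end, in the units of the state.
- ctrl.read_state(): the state, without advancing time (a new reading comes with each control period).
- ctrl.get_image(name): name is "scene" or "side" or "wrist"; returns a dict with "color" (384x512x3 uint8, red, green, blue), "range_z" (384x512 float32, mm along the optical axis (not along the pixel's ray), 0 where there is no reading), "fx", "fy", "cx", "cy" (pixels), "T" (4x4, takes a point from camera to world coordinates); the wrist camera has in their place "T_tool_cam" (4x4, takes a point from camera to tool coordinates, whose origin is the TCP and whose axes are the flange's). Camera axes: x right, y down, z forward; pixel columns grow to the right and rows downward; lengths in mm; the calibration is good to about 2 mm. A picture is of the moment at which its call begins: read the wrist's pose just before it.
- ctrl.finish_job(): hands the job in; it is judged then, once.
The state is a dict: "clock": time; "qpos": joint angles; "qd": joint speeds; "tau": joint torques, N m; "eef_pos": TCP position; "tool_rot": TCP orientation; "force": force on the tool from outside, world axes, zero at the start; "torque": the same for the moment, N m; "width": finger opening in mm; "gripper_force": force on a finger pad.
Only numpy, scipy, OpenCV 4.12 (cv2) and the standard library are available. Lean on these libraries where they do the work, as an engineer would, in place of code of your own. Each camera call takes 0.05 s, during which the arm holds its last target. There are 200 camera calls.

## Working session

There is one attempt and no reset: what is moved stays moved. The work goes in short steps, Python scripts to look and compute and a tool call to move; the robot and the scene stay as the last step left them, time stands still between calls to the robot, and variables do not carry over. Pictures are saved under pics/ and viewed, at most 10 in all, crops included, and the job is handed in when it is done.

Besides the shell and the picture viewer there is one more tool, called by a JSON object that holds its "name" and its "arguments". step_arm: Moves the arm, as the interface text tells. Shifts and turns lie within -1 to 1; 1 stands for 0.3 m of shift or 90 degrees of turn. Its arguments: {"type":"object","properties":{"plan":{"type":"array"}},"required":["plan"]}

```bash
ls; mkdir -p pics
cat > h.py <<'E'
import numpy as np, cv2
from scipy.spatial.transform import Rotation as R
from cell import ctrl
def shot(n):
    s=ctrl.read_state(); im=ctrl.get_image(n)
    if n=="wrist":
        W=np.eye(4); W[:3,:3]=R.from_euler('xyz',s['tool_rot']).as_matrix(); W[:3,3]=s['eef_pos']
        im['T']=W@im['T_tool_cam']
    return im
def cloud(im):
    z=im['range_z']; v,u=np.indices(z.shape)
    P=np.stack([(u-im['cx'])/im['fx']*z,(v-im['cy'])/im['fy']*z,z],-1)
    P=P@im['T'][:3,:3].T+im['T'][:3,3]; P[z==0]=np.nan
    return P
def ray(im,u,v,h):
    d=im['T'][:3,:3]@[(u-im['cx'])/im['fx'],(v-im['cy'])/im['fy'],1]; o=im['T'][:3,3]
    return o+d*(h-o[2])/d[2]
def proj(im,p):
    q=np.linalg.inv(im['T'])@np.append(p,1); return im['fx']*q[0]/q[2]+im['cx'],im['fy']*q[1]/q[2]+im['cy']
def save(im,f,crop=None,k=1):
    c=im['color'][:,:,::-1]
    if crop: c=c[crop[1]:crop[3],crop[0]:crop[2]]
    cv2.imwrite('pics/'+f,cv2.resize(c,None,fx=k,fy=k,interpolation=cv2.INTER_CUBIC))
E
python3 - <<'E'
from h import *
s=ctrl.read_state(); print(s)
for n in("scene","side"):
    im=shot(n); save(im,n+'0.png',k=1.5); np.save(n+'0.npy',im,allow_pickle=True); print(n,im['fx'],im['T'].round(2))
E
```

```text
pics
{'clock': 0.0, 'qpos': array([-1.18981734,  0.62934081,  0.03844168,  1.51836256, -0.02701411,
        0.99631742, -0.01999866]), 'qd': array([ 0.00110268,  0.00071238, -0.00257195, -0.00013724,  0.00030346,
        0.00027631, -0.00056966]), 'tau': array([-2.04949778e-03, -5.63405442e+01,  1.22533556e+00, -1.93442005e+01,
        1.08605289e-02,  1.01827201e-02,  5.96997438e-06]), 'eef_pos': array([280.55722824, 585.6837927 , 252.3942392 ]), 'tool_rot': array([-3.13968243e+00,  1.30029237e-05,  2.69480768e+00]), 'force': array([0.42976329, 0.62569835, 0.60457924]), 'torque': array([ 0.02941618,  0.02943143, -0.01121284]), 'gripper_force': 0.0, 'width': 85.41306568025782}
scene 479.31872768029433 [[-8.70000e-01  3.70000e-01 -3.20000e-01  9.00570e+02]
 [ 4.90000e-01  6.60000e-01 -5.70000e-01  7.49140e+02]
 [ 0.00000e+00 -6.50000e-01 -7.60000e-01  1.01497e+03]
 [ 0.00000e+00  0.00000e+00  0.00000e+00  1.00000e+00]]
side 445.91752908576393 [[ 9.9000e-01 -1.1000e-01  1.1000e-01  3.8677e+02]
 [-1.6000e-01 -7.6000e-01  6.4000e-01 -6.4027e+02]
 [ 1.0000e-02 -6.5000e-01 -7.6000e-01  9.0666e+02]
 [ 0.0000e+00  0.0000e+00  0.0000e+00  1.0000e+00]]
```

View pics/scene0.png

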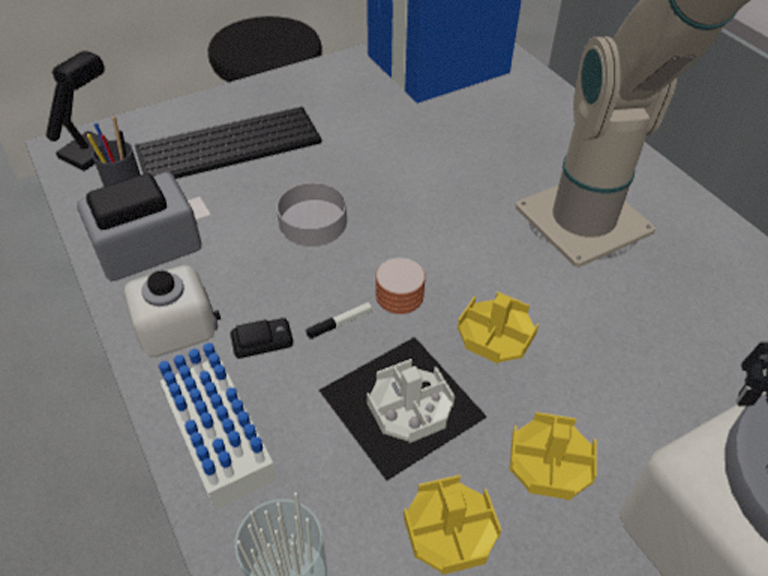

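View pics/side0.png

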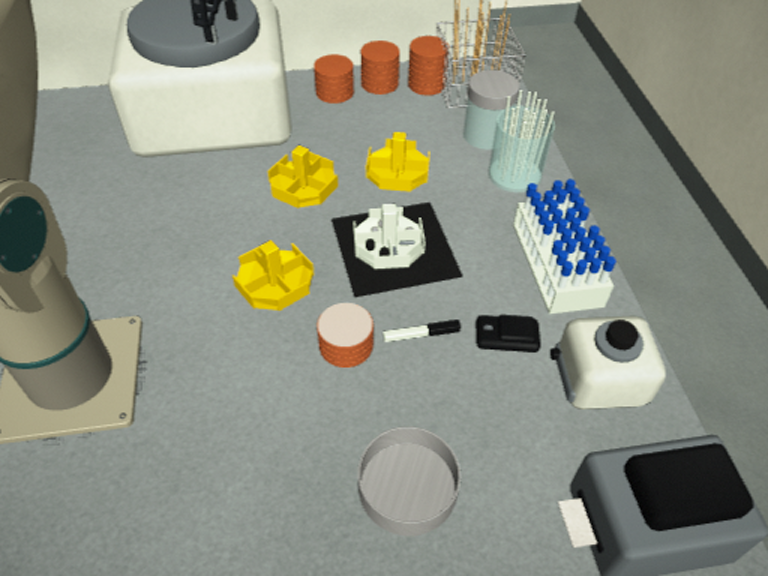

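The scene view (shown at 1.5x) has the white organiser on the dark mat at about (410,398). The three yellow look-alikes are at (498,327), (554,455) and (453,522). The dish is at (312,213), the culture dishes at (400,285), the marker at (340,320) and the mouse at (262,337). In the side view the organiser is at (390,238) and the dish at (409,480). I choose the white one.

Run:
```python
from h import *
for n in("scene","side"):
    im=np.load(n+'0.npy',allow_pickle=True).item(); P=cloud(im); c=im['color'].astype(int)
    hsv=cv2.cvtColor(im['color'],cv2.COLOR_RGB2HSV)
    def comp(m,name,near):
        nl,l,st,ce=cv2.connectedComponentsWithStats(m.astype(np.uint8))
        k=l[near[1],near[0]]
        if k==0:
            d=np.linalg.norm(ce-near,axis=1)+(st[:,4]<30)*1e4; d[0]=1e5; k=d.argmin()
        return l==k
    bx={'scene':dict(org=(260,262),mat=(235,275),dish=(208,142),pet=(266,195),mk=(228,213),mouse=(175,225)),
        'side':dict(org=(259,160),mat=(245,185),dish=(273,320),pet=(230,210),mk=(280,221),mouse=(338,222))}[n]
    # mat corners by dark mask, convex hull 4-gon, on plane z=4
    g=c.max(2)<60
    m=comp(g,'mat',bx['mat']); m=cv2.morphologyEx(m.astype(np.uint8),cv2.MORPH_OPEN,np.ones((3,3)))
    cn=max(cv2.findContours(m,0,2)[0],key=cv2.contourArea)
    q=cv2.approxPolyDP(cv2.convexHull(cn),6,True)[:,0]
    M=np.array([ray(im,u,v,4) for u,v in q]); print(n,'mat',M.round(0).tolist(),M.mean(0).round(1))
    for k in ('org','dish','pet','mk','mouse'):
        u,v=bx[k]; W={'org':40,'dish':45,'pet':30,'mk':45,'mouse':35}[k]
        S=P[v-W:v+W,u-W:u+W].reshape(-1,3); C=hsv[v-W:v+W,u-W:u+W].reshape(-1,3)
        S0=S[np.isfinite(S[:,2])]
        if k=='org':
            s=S[(S[:,2]>78)&(S[:,2]<110)]; print('handle top',len(s),np.median(s,0).round(1),s.min(0).round(0),s.max(0).round(0))
        elif k=='dish':
            s=S[(S[:,2]>44)&(S[:,2]<56)]; 
            (x,y),r=cv2.minEnclosingCircle(s[:,:2].astype(np.float32)); A=np.c_[2*s[:,:2],np.ones(len(s))]; b=(s[:,:2]**2).sum(1); o=np.linalg.lstsq(A,b,rcond=None)[0]
            print('dish',len(s),x,y,r,'lsq',o[:2],np.sqrt(o[2]+o[:2]@o[:2]), s[:,2].max())
        else:
            s=S[(S[:,2]>(45 if k=='pet' else 8))&(S[:,2]<75)]; print(k,len(s),np.median(s,0).round(0),np.nanpercentile(s,2,0).round(0),np.nanpercentile(s,98,0).round(0))
```

```text
scene mat [[463.0, 104.0, 4.0], [449.0, 294.0, 4.0], [640.0, 309.0, 4.0], [655.0, 117.0, 4.0]] [551.8 205.9   4. ]
handle top 142 [544.3 217.5  91.5] [529. 199.  78.] [556. 228.  98.]
dish 242 489.58929443359375 -174.3289337158203 156.37388610839844 lsq [ 481.0508103  -220.98876634] 84.8246890265878 55.862771953989295
pet 708 [439.   3.  58.] [397. -40.  48.] [479.  41.  62.]
mk 1518 [510.   7.  25.] [416. -39.   9.] [681. 173.  62.]
mouse 1054 [715. -15.  27.] [622. -89.  11.] [810.  75.  64.]
side mat [[642.0, 306.0, 4.0], [657.0, 114.0, 4.0], [465.0, 97.0, 4.0], [450.0, 292.0, 4.0]] [553.5 202.4   4. ]
handle top 102 [544.5 206.4  91.6] [531. 198.  78.] [558. 225.  97.]
dish 457 493.5090026855469 -259.2269592285156 70.59676361083984 lsq [ 493.76714095 -259.74698497] 68.04262009011602 55.038178259338906
pet 983 [438.  -8.  58.] [398. -45.  47.] [478.  36.  62.]
mk 1024 [511.  -5.  20.] [446. -46.   9.] [668. 152.  61.]
mouse 1181 [711. -33.  24.] [629. -97.   9.] [802.  51.  55.]
```

{"name": "step_arm", "arguments": {"plan": [{"dx": -0.05,"dy": -0.03,"dz": -0.02},{"dx": -0.11,"dy": -0.062,"dz": -0.02},{"dx": -0.13,"dy": -0.07,"dz": -0.02},{"dx": -0.13,"dy": -0.07,"dz": -0.02},{"dx": -0.13,"dy": -0.07,"dz": -0.02},{"dx": -0.13,"dy": -0.07,"dz": -0.02},{"dx": -0.13,"dy": -0.07,"dz": -0.02},{"dx": -0.13,"dy": -0.07,"dz": -0.02},{"dx": -0.13,"dy": -0.07,"dz": -0.02},{"dx": -0.13,"dy": -0.08,"dz": 0},{"dx": -0.13,"dy": -0.08,"dz": 0},{"az": 0.1},{"az": 0.1},{"az": 0.1},{"az": 0.1},{"az": 0.08},{}]}}

```text
invalid input
```

Run:
```python
from h import *
s=ctrl.read_state(); print(s['eef_pos'],s['tool_rot'],s['qpos'].round(3),s['clock'])
im=shot('wrist'); print(im['T_tool_cam'].round(2),im['fx']); save(im,'w1.png',k=1.5); np.save('w1.npy',im,allow_pickle=True)
```

```text
[280.63178704 585.70837219 252.47560635] [-3.13986461e+00  3.72296501e-05  2.69472980e+00] [-1.19   0.629  0.038  1.518 -0.027  0.996 -0.02 ] 0.1
[[   0.     -0.96   -0.28   69.67]
 [   1.      0.      0.      0.24]
 [  -0.     -0.28    0.96 -121.41]
 [   0.      0.      0.      1.  ]] 265.3116278895217
```

View pics/w1.png

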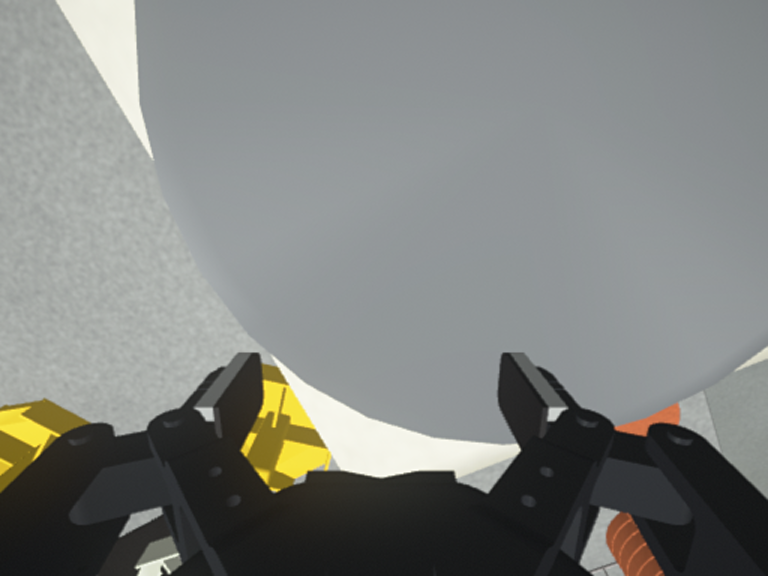

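The wrist view shows the fingers over the grey lid of the bench device, with yellow look-alikes at the lower left (270,430). The arm did not move because the call was refused as invalid, so I will resend it with every key in each row.

{"name": "step_arm", "arguments": {"plan": [{"dx": 0,"dy": 0,"dz": -0.1,"ax": 0,"ay": 0,"az": 0,"gripper": 1},{"dx": -0.06,"dy": -0.03,"dz": -0.07,"ax": 0,"ay": 0,"az": 0,"gripper": 1},{"dx": -0.12,"dy": -0.07,"dz": 0,"ax": 0,"ay": 0,"az": 0,"gripper": 1},{"dx": -0.13,"dy": -0.07,"dz": 0,"ax": 0,"ay": 0,"az": 0,"gripper": 1},{"dx": -0.13,"dy": -0.07,"dz": 0,"ax": 0,"ay": 0,"az": 0,"gripper": 1},{"dx": -0.13,"dy": -0.07,"dz": 0,"ax": 0,"ay": 0,"az": 0,"gripper": 1},{"dx": -0.13,"dy": -0.07,"dz": 0,"ax": 0,"ay": 0,"az": 0,"gripper": 1},{"dx": -0.13,"dy": -0.07,"dz": 0,"ax": 0,"ay": 0,"az": 0,"gripper": 1},{"dx": -0.13,"dy": -0.07,"dz": 0,"ax": 0,"ay": 0,"az": 0,"gripper": 1},{"dx": -0.13,"dy": -0.08,"dz": 0,"ax": 0,"ay": 0,"az": 0,"gripper": 1},{"dx": -0.13,"dy": -0.08,"dz": 0,"ax": 0,"ay": 0,"az": 0,"gripper": 1},{"dx": -0.11,"dy": -0.07,"dz": 0,"ax": 0,"ay": 0,"az": 0.1,"gripper": 1},{"dx": 0,"dy": 0,"dz": 0,"ax": 0,"ay": 0,"az": 0.1,"gripper": 1},{"dx": 0,"dy": 0,"dz": 0,"ax": 0,"ay": 0,"az": 0.1,"gripper": 1},{"dx": 0,"dy": 0,"dz": 0,"ax": 0,"ay": 0,"az": 0.1,"gripper": 1},{"dx": 0,"dy": 0,"dz": 0,"ax": 0,"ay": 0,"az": 0.08,"gripper": 1},{"dx": 0,"dy": 0,"dz": 0,"ax": 0,"ay": 0,"az": 0,"gripper": 1}]}}

```text
clock: 2.28
eef_pos: [543.5, 209.4, 304.6]
tool_rot: [-3.142, 0.001, 1.941]
force: [0.5, -0.7, 0.8]
width: 85.2
gripper_force: 0.0
```

Run:
```python
from h import *
s=ctrl.read_state(); print(s['eef_pos'],s['tool_rot'],s['qpos'].round(3),s['clock'])
im=shot('wrist'); save(im,'w2.png',k=1.5); np.save('w2.npy',im,allow_pickle=True)
```

```text
[543.45514226 209.4439189  304.61377122] [-3.14156978e+00  6.76789004e-04  1.94073007e+00] [-0.602  0.49   0.286  1.652 -0.156  1.022  0.104] 2.275
```

View pics/w2.png

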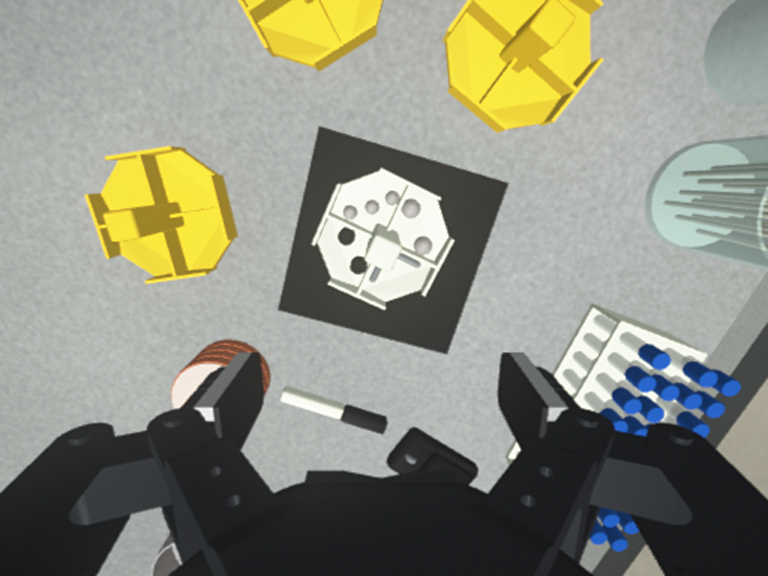

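The wrist view confirms the choice: the white organiser is centred at (385,240). It holds three small balls at (350,213), (372,207) and (392,198), two large balls at (411,208) and (422,245), stir bars at (410,258) and (375,272), and stoppers at (347,237) and (358,265). So +x points up and slightly right in the picture, and +y points left.

Run:
```python
from h import *
im=np.load('w2.npy',allow_pickle=True).item(); P=cloud(im); c=im['color'].astype(int)
Q=P[100:215,190:310].reshape(-1,3); 
for lo,hi in((80,100),(28,42)):
    s=Q[(Q[:,2]>lo)&(Q[:,2]<hi)]; r=cv2.minAreaRect(s[:,:2].astype(np.float32)); print(lo,len(s),np.median(s,0).round(1),r)
# white mask
hsv=cv2.cvtColor(im['color'],cv2.COLOR_RGB2HSV)
m=((hsv[...,2]>130)&(hsv[...,1]<60)).astype(np.uint8); m[:90]=0;m[215:]=0;m[:,:195]=0;m[:,310:]=0
d=((c.max(2)<70)).astype(np.uint8)
nl,l,st,ce=cv2.connectedComponentsWithStats(m); k=l[155,255] or (1+st[1:,4].argmax()); mm=(l==k).astype(np.uint8)
cn=max(cv2.findContours(mm,0,2)[0],key=cv2.contourArea); print('white rect px',cv2.minAreaRect(cn),st[k])
# handle seen in the first two views, triangulated top centre: use edge-mean of top-surface rays
q=cv2.approxPolyDP(cv2.convexHull(cn),2.5,True)[:,0]
print([ray(im,u,v,34)[:2].round(0).tolist() for u,v in q])
dk=d.copy(); dk[:80]=0;dk[240:]=0;dk[:,:180]=0;dk[:,345:]=0
cn2=max(cv2.findContours(dk,0,2)[0],key=cv2.contourArea); q2=cv2.approxPolyDP(cv2.convexHull(cn2),6,True)[:,0]
M=np.array([ray(im,u,v,4) for u,v in q2]);print('mat',M.round(0).tolist(),M.mean(0).round(1))
save(im,'w2c.png',(195,100,315,220),5)
```

```text
80 426 [544.4 215.7  92.6] ((544.7861328125, 214.46762084960938), (26.191654205322266, 26.03985595703125), 86.1020278930664)
28 766 [545.4 216.3  34.5] ((544.9436645507812, 214.02508544921875), (125.82063293457031, 126.47845458984375), 85.63729095458984)
white rect px ((254.30001831054688, 159.40000915527344), (86.75943756103516, 85.41779327392578), 26.56505012512207) [ 208  112   95   95 5852]
[[517.0, 279.0], [580.0, 275.0], [609.0, 241.0], [606.0, 178.0], [572.0, 149.0], [508.0, 154.0], [481.0, 186.0], [484.0, 250.0]]
mat [[447.0, 293.0, 4.0], [643.0, 311.0, 4.0], [661.0, 117.0, 4.0], [466.0, 99.0, 4.0]] [554.4 205.    4. ]
```

View pics/w2c.png

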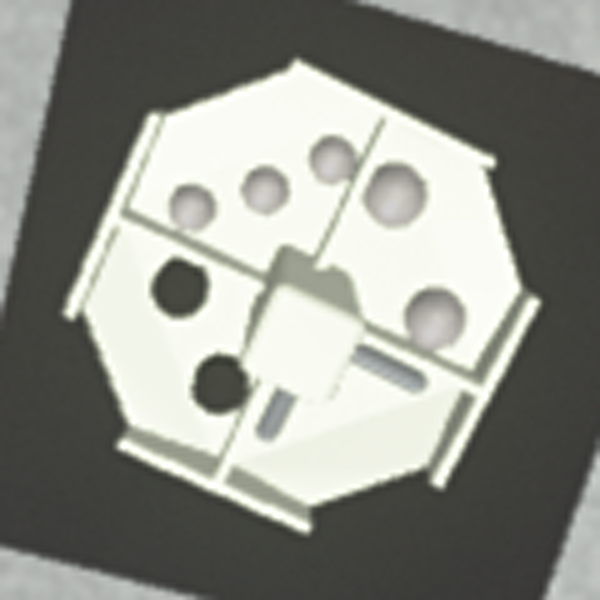

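{"name": "step_arm", "arguments": {"plan": [{"dx": 0,"dy": 0,"dz": 0,"ax": 0,"ay": 0,"az": 0.1,"gripper": 1},{"dx": 0,"dy": 0,"dz": 0,"ax": 0,"ay": 0,"az": 0.1,"gripper": 1},{"dx": 0,"dy": 0,"dz": 0,"ax": 0,"ay": 0,"az": 0.08,"gripper": 1},{"dx": 0.016,"dy": 0.004,"dz": 0.1,"ax": 0,"ay": 0,"az": 0,"gripper": 1},{"dx": 0,"dy": 0,"dz": 0.15,"ax": 0,"ay": 0,"az": 0,"gripper": 1},{"dx": 0,"dy": 0,"dz": 0.15,"ax": 0,"ay": 0,"az": 0,"gripper": 1},{"dx": 0,"dy": 0,"dz": 0.1,"ax": 0,"ay": 0,"az": 0,"gripper": 1},{"dx": 0,"dy": 0,"dz": 0,"ax": 0,"ay": 0,"az": 0,"gripper": 1}]}}

```text
clock: 3.32
eef_pos: [543.4, 214.5, 152.4]
tool_rot: [-3.137, 0.002, 1.502]
force: [0.0, 0.5, 0.4]
width: 85.3
gripper_force: 0.0
```

Run:
```python
from h import *
s=ctrl.read_state(); print(s['eef_pos'],s['tool_rot'],s['qpos'].round(3),s['clock'])
im=shot('wrist'); P=cloud(im).reshape(-1,3)
t=P[(np.abs(P[:,0]-545)<45)&(np.abs(P[:,1]-214)<45)&(P[:,2]>84)&(P[:,2]<98)]
w=im['color'].reshape(-1,3)[(np.abs(P[:,0]-545)<45)&(np.abs(P[:,1]-214)<45)&(P[:,2]>84)&(P[:,2]<98)]
t=t[w.min(1)>150]; print(len(t),np.median(t,0),cv2.minAreaRect(t[:,:2].astype(np.float32)))
```

```text
[543.43464097 214.52145537 152.41531849] [-3.13701122e+00  2.16569905e-03  1.50200064e+00] [-0.627  0.687  0.324  1.802 -0.315  0.708 -0.198] 3.325
1111 [544.85626734 215.32277039  92.54097467] ((544.7001342773438, 214.49356079101562), (24.806684494018555, 25.976503372192383), 86.44380950927734)
```

{"name": "step_arm", "arguments": {"plan": [{"dx": 0,"dy": 0.005,"dz": 0.1,"ax": 0,"ay": 0,"az": 0,"gripper": 1},{"dx": 0,"dy": 0,"dz": 0.1,"ax": 0,"ay": 0,"az": 0,"gripper": 1},{"dx": 0,"dy": 0,"dz": 0.068,"ax": 0,"ay": 0,"az": 0,"gripper": 1},{"dx": 0,"dy": 0,"dz": 0,"ax": 0,"ay": 0,"az": 0,"gripper": 1},{"dx": 0,"dy": 0,"dz": 0,"ax": 0,"ay": 0,"az": 0,"gripper": 0.5},{"dx": 0,"dy": 0,"dz": 0,"ax": 0,"ay": 0,"az": 0,"gripper": 0.3},{"dx": 0,"dy": 0,"dz": 0,"ax": 0,"ay": 0,"az": 0,"gripper": 0},{"dx": 0,"dy": 0,"dz": 0,"ax": 0,"ay": 0,"az": 0,"gripper": 0},{"dx": 0,"dy": 0,"dz": 0,"ax": 0,"ay": 0,"az": 0,"gripper": 0},{"dx": 0,"dy": 0,"dz": 0,"ax": 0,"ay": 0,"az": 0,"gripper": 0}]}}

```text
clock: 4.62
eef_pos: [545.8, 215.8, 74.7]
tool_rot: [-3.14, -0.0, 1.501]
force: [-2.9, -1.4, 6.8]
width: 25.2
gripper_force: 60.5
```

{"name": "step_arm", "arguments": {"plan": [{"dx": 0,"dy": 0,"dz": -0.02,"ax": 0,"ay": 0,"az": 0,"gripper": 0},{"dx": 0,"dy": 0,"dz": -0.05,"ax": 0,"ay": 0,"az": 0,"gripper": 0},{"dx": 0,"dy": 0,"dz": -0.08,"ax": 0,"ay": 0,"az": 0,"gripper": 0},{"dx": 0,"dy": 0,"dz": -0.08,"ax": 0,"ay": 0,"az": 0,"gripper": 0},{"dx": 0,"dy": 0,"dz": -0.08,"ax": 0,"ay": 0,"az": 0,"gripper": 0},{"dx": 0,"dy": 0,"dz": -0.08,"ax": 0,"ay": 0,"az": 0,"gripper": 0},{"dx": 0,"dy": 0,"dz": -0.05,"ax": 0,"ay": 0,"az": 0,"gripper": 0},{"dx": 0,"dy": 0,"dz": -0.02,"ax": 0,"ay": 0,"az": 0,"gripper": 0},{"dx": 0,"dy": 0,"dz": 0,"ax": 0,"ay": 0,"az": 0,"gripper": 0}]}}

```text
clock: 5.75
eef_pos: [546.3, 215.5, 211.8]
tool_rot: [-3.141, -0.0, 1.501]
force: [-0.4, -0.0, -4.2]
width: 25.1
gripper_force: 59.4
```

Run:
```python
from h import *
s=ctrl.read_state(); print(s['eef_pos'],s['tool_rot'],s['qpos'].round(3),s['clock'],s['width'],s['force'])
```

```text
[546.28565092 215.51084314 211.83347846] [-3.14135667e+00 -1.16351309e-05  1.50104077e+00] [-0.653  0.612  0.364  1.75  -0.281  0.832 -0.229] 5.75 25.10452686301748 [-0.4274481  -0.00492205 -4.17314863]
```

{"name": "step_arm", "arguments": {"plan": [{"dx": -0.02,"dy": 0,"dz": 0,"ax": 0,"ay": 0,"az": 0,"gripper": 0},{"dx": -0.05,"dy": 0,"dz": 0,"ax": 0,"ay": 0,"az": 0,"gripper": 0},{"dx": -0.08,"dy": 0,"dz": 0,"ax": 0,"ay": 0,"az": 0,"gripper": 0},{"dx": -0.1,"dy": 0,"dz": 0,"ax": 0,"ay": 0,"az": 0,"gripper": 0},{"dx": -0.1,"dy": 0,"dz": 0,"ax": 0,"ay": 0,"az": 0,"gripper": 0},{"dx": -0.1,"dy": 0,"dz": 0,"ax": 0,"ay": 0,"az": 0,"gripper": 0},{"dx": -0.1,"dy": 0,"dz": 0,"ax": 0,"ay": 0,"az": 0,"gripper": 0},{"dx": -0.1,"dy": 0.012,"dz": 0,"ax": 0,"ay": 0,"az": 0,"gripper": 0},{"dx": -0.1,"dy": 0,"dz": 0,"ax": 0,"ay": 0,"az": 0,"gripper": 0},{"dx": -0.1,"dy": 0,"dz": 0,"ax": 0,"ay": 0,"az": 0,"gripper": 0},{"dx": -0.1,"dy": 0,"dz": 0,"ax": 0,"ay": 0,"az": 0,"gripper": 0},{"dx": -0.1,"dy": 0,"dz": 0,"ax": 0,"ay": 0,"az": 0,"gripper": 0},{"dx": -0.1,"dy": 0,"dz": 0,"ax": 0,"ay": 0,"az": 0,"gripper": 0},{"dx": -0.1,"dy": 0,"dz": 0,"ax": 0,"ay": 0,"az": 0,"gripper": 0},{"dx": -0.1,"dy": 0,"dz": 0,"ax": 0,"ay": 0,"az": 0,"gripper": 0},{"dx": -0.1,"dy": 0,"dz": 0,"ax": 0,"ay": 0,"az": 0,"gripper": 0},{"dx": -0.09,"dy": 0,"dz": 0,"ax": 0,"ay": 0,"az": 0,"gripper": 0},{"dx": -0.06,"dy": 0,"dz": 0,"ax": 0,"ay": 0,"az": 0,"gripper": 0},{"dx": -0.03,"dy": 0,"dz": 0,"ax": 0,"ay": 0,"az": 0,"gripper": 0},{"dx": 0,"dy": 0,"dz": 0,"ax": 0,"ay": 0,"az": 0,"gripper": 0}]}}

```text
clock: 8.25
eef_pos: [515.7, -272.7, 211.7]
tool_rot: [-3.141, -0.0, 1.5]
force: [-0.0, 0.4, -3.7]
width: 25.1
gripper_force: 59.4
```

{"name": "step_arm", "arguments": {"plan": [{"dx": 0,"dy": 0,"dz": 0,"ax": 0,"ay": 0,"az": -0.03,"gripper": 0},{"dx": 0,"dy": 0,"dz": 0.03,"ax": 0,"ay": 0,"az": -0.05,"gripper": 0},{"dx": 0,"dy": 0,"dz": 0.05,"ax": 0,"ay": 0,"az": -0.05,"gripper": 0},{"dx": 0,"dy": 0,"dz": 0.04,"ax": 0,"ay": 0,"az": -0.05,"gripper": 0},{"dx": 0,"dy": 0,"dz": 0.02,"ax": 0,"ay": 0,"az": -0.04,"gripper": 0},{"dx": 0,"dy": 0,"dz": 0,"ax": 0,"ay": 0,"az": -0.013,"gripper": 0},{"dx": 0,"dy": 0,"dz": 0,"ax": 0,"ay": 0,"az": 0,"gripper": 0}]}}

```text
clock: 9.12
eef_pos: [516.4, -272.1, 170.2]
tool_rot: [3.141, 0.0, 1.868]
force: [0.1, -0.4, -4.1]
width: 25.4
gripper_force: 59.4
```

Run:
```python
from h import *
s=ctrl.read_state(); print(s['eef_pos'],s['tool_rot'],s['qpos'].round(3),s['clock'],s['width'],s['force'])
im=np.load('scene0.npy',allow_pickle=True).item()
for i,t in((im,'scene0'),(shot('side'),'side')):
    S=cloud(i).reshape(-1,3); S=S[(S[:,2]>44)&(S[:,2]<56)&(np.hypot(S[:,0]-494,S[:,1]+260)<85)]
    A=np.c_[2*S[:,:2],np.ones(len(S))]; o=np.linalg.lstsq(A,(S[:,:2]**2).sum(1),rcond=None)[0]; print(t,len(S),o[:2],np.sqrt(o[2]+o[:2]@o[:2]),S.min(0),S.max(0))
im=shot('scene'); save(im,'s2.png',(120,40,376,232),3)
```

```text
[ 516.36941342 -272.06282984  170.23546354] [3.14100094e+00 6.74856387e-05 1.86783281e+00] [ 0.309  0.645  0.202  1.793 -0.184  0.721  0.907] 9.125 25.406269761935253 [ 0.13721931 -0.39309257 -4.1207563 ]
scene0 236 [ 491.22299229 -258.96716796] 68.30488259380321 [ 421.76538207 -330.21692441   44.08349266] [ 561.9114425  -186.08958547   55.48286322]
side 250 [ 493.62268042 -259.90392199] 67.95651642227888 [ 424.40116332 -329.43567997   44.13572603] [ 529.7367556  -193.72764047   53.7190894 ]
```

View pics/s2.png

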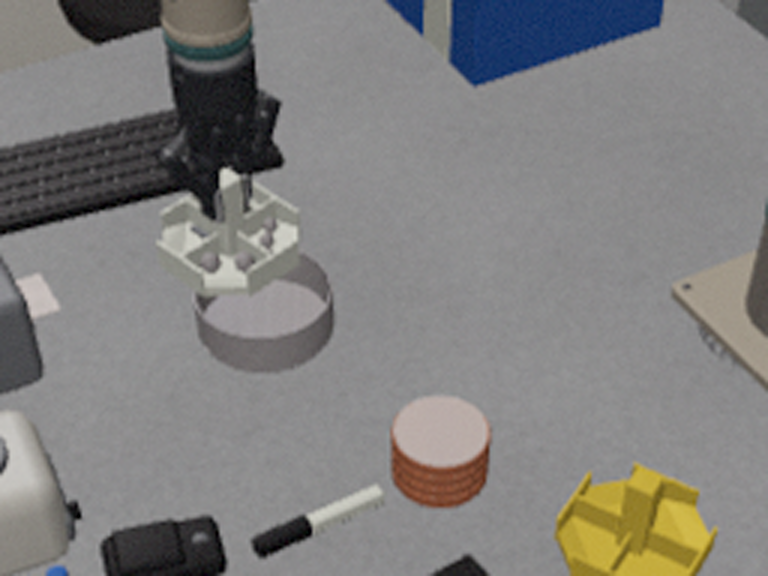

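The scene crop shows the organiser held level beside the dish at (265,315). The small balls at (265,230) sit at the lip that faces the robot, over the dish.

{"name": "step_arm", "arguments": {"plan": [{"dx": 0,"dy": 0,"dz": 0,"ax": -0.01,"ay": -0.01,"az": 0,"gripper": 0},{"dx": 0,"dy": 0,"dz": 0,"ax": -0.02,"ay": -0.02,"az": 0,"gripper": 0},{"dx": 0,"dy": 0,"dz": 0,"ax": -0.03,"ay": -0.03,"az": 0,"gripper": 0},{"dx": 0,"dy": 0,"dz": 0,"ax": -0.03,"ay": -0.03,"az": 0,"gripper": 0},{"dx": 0,"dy": 0,"dz": 0,"ax": -0.03,"ay": -0.03,"az": 0,"gripper": 0},{"dx": 0,"dy": 0,"dz": 0,"ax": -0.02,"ay": -0.02,"az": 0,"gripper": 0},{"dx": 0,"dy": 0,"dz": 0,"ax": -0.01,"ay": -0.01,"az": 0,"gripper": 0},{"dx": 0,"dy": 0,"dz": 0,"ax": 0,"ay": 0,"az": 0,"gripper": 0}]}}

```text
clock: 10.22
eef_pos: [515.2, -271.6, 169.7]
tool_rot: [2.905, 0.229, 1.839]
force: [1.0, -0.3, -4.9]
width: 25.4
gripper_force: 60.1
```

Run:
```python
from h import *
s=ctrl.read_state(); print(s['eef_pos'],s['tool_rot'],s['qpos'].round(3),s['clock'],s['width'],s['force'])
M=R.from_euler('xyz',s['tool_rot']).as_matrix(); u=-M[:,2]; print('tilt',np.degrees(np.arccos(u[2])),'dir',np.degrees(np.arctan2(u[1],u[0])))
print('lip',(s['eef_pos']+M@[46,-46,60]).round(0))
```

```text
[ 515.15294865 -271.62271262  169.68134665] [2.90528356 0.22940989 1.83879333] [ 0.2    0.569  0.328  2.094 -0.767  0.235  1.472] 10.225 25.376879065733704 [ 1.03996623 -0.28880436 -4.87911351]
tilt 18.784294089371816 dir 151.99508493638555
lip [ 478. -252.   92.]
```

Tipping inwards drives joint 6 to its lower limit (0.235 against 0.23). I will level the tray, turn it so the lip faces outwards (world +x), and pour that way.

{"name": "step_arm", "arguments": {"plan": [{"dx": 0,"dy": 0,"dz": 0,"ax": 0.01,"ay": 0.01,"az": 0,"gripper": 0},{"dx": 0,"dy": 0,"dz": 0,"ax": 0.02,"ay": 0.02,"az": 0,"gripper": 0},{"dx": 0,"dy": 0,"dz": 0,"ax": 0.03,"ay": 0.03,"az": 0,"gripper": 0},{"dx": 0,"dy": 0,"dz": 0,"ax": 0.03,"ay": 0.03,"az": 0,"gripper": 0},{"dx": 0,"dy": 0,"dz": 0,"ax": 0.028,"ay": 0.028,"az": 0,"gripper": 0},{"dx": 0,"dy": 0,"dz": 0,"ax": 0.02,"ay": 0.02,"az": 0,"gripper": 0},{"dx": 0,"dy": 0,"dz": 0,"ax": 0.01,"ay": 0.01,"az": 0,"gripper": 0},{"dx": 0,"dy": 0,"dz": 0,"ax": 0,"ay": 0,"az": 0,"gripper": 0}]}}

```text
clock: 11.22
eef_pos: [515.7, -272.7, 169.6]
tool_rot: [-3.141, 0.0, 1.867]
force: [-0.1, 0.5, -4.8]
width: 25.1
gripper_force: 60.1
```

```bash
cat > st.py <<'E'
from h import *
s=ctrl.read_state(); print(s['eef_pos'].round(1),s['tool_rot'].round(3),s['qpos'].round(3),s['clock'],s['width'].round(1),s['force'].round(1))
M=R.from_euler('xyz',s['tool_rot']).as_matrix(); u=-M[:,2]; print('tilt',np.degrees(np.arccos(u[2])),'dir',np.degrees(np.arctan2(u[1],u[0])),'toolx',np.degrees(np.arctan2(M[1,0],M[0,0])))
print('lip',(s['eef_pos']+M@[46,-46,60]).round(0),'up in tool',(M.T@[0,0,1]).round(4))
E
python3 st.py
```

```text
Traceback (most recent call last):
  File "st.py", line 2, in <module>
    s=ctrl.read_state(); print(s['eef_pos'].round(1),s['tool_rot'].round(3),s['qpos'].round(3),s['clock'],s['width'].round(1),s['force'].round(1))
                                                                                                          ^^^^^^^^^^^^^^^^
AttributeError: 'float' object has no attribute 'round'
```

{"name": "step_arm", "arguments": {"plan": [{"dx": 0,"dy": 0,"dz": 0,"ax": 0,"ay": 0,"az": 0.04,"gripper": 0},{"dx": 0,"dy": 0,"dz": 0,"ax": 0,"ay": 0,"az": 0.07,"gripper": 0},{"dx": 0,"dy": 0,"dz": 0,"ax": 0,"ay": 0,"az": 0.1,"gripper": 0},{"dx": 0,"dy": 0,"dz": 0,"ax": 0,"ay": 0,"az": 0.1,"gripper": 0},{"dx": 0,"dy": 0,"dz": 0,"ax": 0,"ay": 0,"az": 0.1,"gripper": 0},{"dx": 0,"dy": 0,"dz": 0,"ax": 0,"ay": 0,"az": 0.1,"gripper": 0},{"dx": 0,"dy": 0,"dz": 0,"ax": 0,"ay": 0,"az": 0.1,"gripper": 0},{"dx": 0,"dy": 0,"dz": 0,"ax": 0,"ay": 0,"az": 0.1,"gripper": 0},{"dx": 0,"dy": 0,"dz": 0,"ax": 0,"ay": 0,"az": 0.1,"gripper": 0},{"dx": 0,"dy": 0,"dz": 0,"ax": 0,"ay": 0,"az": 0.1,"gripper": 0},{"dx": 0,"dy": 0,"dz": 0,"ax": 0,"ay": 0,"az": 0.1,"gripper": 0},{"dx": 0,"dy": 0,"dz": 0,"ax": 0,"ay": 0,"az": 0.1,"gripper": 0},{"dx": 0,"dy": 0,"dz": 0,"ax": 0,"ay": 0,"az": 0.1,"gripper": 0},{"dx": 0,"dy": 0,"dz": 0,"ax": 0,"ay": 0,"az": 0.1,"gripper": 0},{"dx": 0,"dy": 0,"dz": 0,"ax": 0,"ay": 0,"az": 0.1,"gripper": 0},{"dx": 0,"dy": 0,"dz": 0,"ax": 0,"ay": 0,"az": 0.1,"gripper": 0},{"dx": 0,"dy": 0,"dz": 0,"ax": 0,"ay": 0,"az": 0.08,"gripper": 0},{"dx": 0,"dy": 0,"dz": 0,"ax": 0,"ay": 0,"az": 0.06,"gripper": 0},{"dx": 0,"dy": 0,"dz": 0,"ax": 0,"ay": 0,"az": 0.039,"gripper": 0},{"dx": 0,"dy": 0,"dz": 0,"ax": 0,"ay": 0,"az": 0,"gripper": 0}]}}

```text
clock: 13.72
eef_pos: [515.3, -271.9, 169.5]
tool_rot: [-3.141, 0.001, -0.786]
force: [-0.7, -0.0, -3.2]
width: 24.9
gripper_force: 60.1
```

{"name": "step_arm", "arguments": {"plan": [{"dx": -0.02,"dy": 0.01,"dz": 0,"ax": 0,"ay": 0,"az": 0,"gripper": 0},{"dx": -0.035,"dy": 0.02,"dz": 0,"ax": 0,"ay": 0,"az": 0,"gripper": 0},{"dx": -0.04,"dy": 0.023,"dz": 0,"ax": 0,"ay": 0,"az": 0,"gripper": 0},{"dx": -0.03,"dy": 0.02,"dz": 0,"ax": 0,"ay": 0,"az": 0,"gripper": 0},{"dx": -0.02,"dy": 0.01,"dz": 0,"ax": 0,"ay": 0,"az": 0,"gripper": 0},{"dx": 0,"dy": 0,"dz": 0,"ax": 0,"ay": 0,"az": 0,"gripper": 0}]}}

```text
clock: 14.48
eef_pos: [467.1, -258.9, 169.8]
tool_rot: [-3.141, 0.0, -0.786]
force: [0.6, -0.1, -4.7]
width: 25.6
gripper_force: 60.1
```

```bash
sed -i "s/s\['width'\].round(1)/s['width']/" st.py; python3 st.py
```

```text
[ 467.1 -258.9  169.8] [-3.141  0.    -0.786] [-0.214  0.946  1.229  1.943 -1.043  1.087 -0.873] 14.475 25.60825499080773 [ 0.6 -0.1 -4.7]
tilt 0.05964868396680632 dir -120.96782008417784 toolx -45.06136438238554
lip [ 532. -259.  110.] up in tool [-3.e-04 -1.e-03 -1.e+00]
```

{"name": "step_arm", "arguments": {"plan": [{"dx": 0,"dy": 0,"dz": 0,"ax": -0.01,"ay": -0.01,"az": 0,"gripper": 0},{"dx": 0,"dy": 0,"dz": 0,"ax": -0.02,"ay": -0.02,"az": 0,"gripper": 0},{"dx": 0,"dy": 0,"dz": 0,"ax": -0.03,"ay": -0.03,"az": 0,"gripper": 0},{"dx": 0,"dy": 0,"dz": 0,"ax": -0.03,"ay": -0.03,"az": 0,"gripper": 0},{"dx": 0,"dy": 0,"dz": 0,"ax": -0.02,"ay": -0.02,"az": 0,"gripper": 0},{"dx": 0,"dy": 0,"dz": 0,"ax": -0.01,"ay": -0.01,"az": 0,"gripper": 0},{"dx": 0,"dy": 0,"dz": 0,"ax": 0,"ay": 0,"az": 0,"gripper": 0}]}}

```text
clock: 15.35
eef_pos: [467.6, -259.2, 169.5]
tool_rot: [2.951, 0.188, -0.804]
force: [-0.4, 0.3, -4.1]
width: 25.1
gripper_force: 60.1
```

```bash
python3 st.py
```

```text
[ 467.6 -259.2  169.5] [ 2.951  0.188 -0.804] [-0.22   1.064  1.248  1.737 -0.819  1.282 -1.101] 15.35 25.101750104251707 [-0.4  0.3 -4.1]
tilt 15.263791446837883 dir -0.10016250954388466 toolx -46.042787050486126
lip [ 515. -259.   94.] up in tool [-0.1864  0.1859 -0.9647]
```

{"name": "step_arm", "arguments": {"plan": [{"dx": 0,"dy": 0,"dz": 0,"ax": -0.01,"ay": -0.01,"az": 0,"gripper": 0},{"dx": 0,"dy": 0,"dz": 0,"ax": -0.02,"ay": -0.02,"az": 0,"gripper": 0},{"dx": 0,"dy": 0,"dz": 0,"ax": -0.02,"ay": -0.02,"az": 0,"gripper": 0},{"dx": 0,"dy": 0,"dz": 0,"ax": -0.02,"ay": -0.02,"az": 0,"gripper": 0},{"dx": 0,"dy": 0,"dz": 0,"ax": -0.02,"ay": -0.02,"az": 0,"gripper": 0},{"dx": 0,"dy": 0,"dz": 0,"ax": -0.02,"ay": -0.02,"az": 0,"gripper": 0},{"dx": 0,"dy": 0,"dz": 0,"ax": 0,"ay": 0,"az": 0,"gripper": 0}]}}

```text
clock: 16.23
eef_pos: [467.9, -259.0, 169.0]
tool_rot: [2.764, 0.354, -0.853]
force: [-0.2, -0.7, -4.2]
width: 25.1
gripper_force: 60.1
```

```bash
python3 st.py
```

```text
[ 467.9 -259.   169. ] [ 2.764  0.354 -0.853] [-0.2    1.178  1.246  1.55  -0.672  1.481 -1.226] 16.225 25.090498332926707 [-0.2 -0.7 -4.2]
tilt 29.338947995322577 dir -0.027843356485287296 toolx -48.864136003421784
lip [ 495. -259.   85.] up in tool [-0.347   0.346  -0.8717]
```

{"name": "step_arm", "arguments": {"plan": [{"dx": 0,"dy": 0,"dz": 0,"ax": -0.015,"ay": -0.015,"az": 0,"gripper": 0},{"dx": 0,"dy": 0,"dz": 0,"ax": -0.02,"ay": -0.02,"az": 0,"gripper": 0},{"dx": 0,"dy": 0,"dz": 0,"ax": -0.02,"ay": -0.02,"az": 0,"gripper": 0},{"dx": 0,"dy": 0,"dz": 0,"ax": -0.02,"ay": -0.02,"az": 0,"gripper": 0},{"dx": 0,"dy": 0,"dz": 0,"ax": -0.02,"ay": -0.02,"az": 0,"gripper": 0},{"dx": 0,"dy": 0,"dz": 0,"ax": -0.02,"ay": -0.02,"az": 0,"gripper": 0},{"dx": 0,"dy": 0,"dz": 0,"ax": -0.02,"ay": -0.02,"az": 0,"gripper": 0},{"dx": 0,"dy": 0,"dz": 0,"ax": -0.01,"ay": -0.01,"az": 0,"gripper": 0},{"dx": 0,"dy": 0,"dz": 0,"ax": 0,"ay": 0,"az": 0,"gripper": 0},{"dx": 0,"dy": 0,"dz": 0,"ax": 0,"ay": 0,"az": 0,"gripper": 0},{"dx": 0,"dy": 0,"dz": 0,"ax": 0,"ay": 0,"az": 0,"gripper": 0},{"dx": 0,"dy": 0,"dz": 0,"ax": 0,"ay": 0,"az": 0,"gripper": 0},{"dx": 0,"dy": 0,"dz": 0,"ax": 0,"ay": 0,"az": 0,"gripper": 0}]}}

```text
clock: 17.85
eef_pos: [467.4, -259.0, 169.8]
tool_rot: [2.481, 0.551, -0.979]
force: [0.7, 0.4, -3.7]
width: 25.6
gripper_force: 60.3
```

```bash
python3 st.py
python3 - <<'E'
from h import *
a=shot('scene'); b=shot('side')
ca=cv2.resize(a['color'][80:220,130:300],None,fx=2.4,fy=2.4,interpolation=cv2.INTER_CUBIC); cb=cv2.resize(b['color'][240:380,190:360],None,fx=2.3,fy=2.4,interpolation=cv2.INTER_CUBIC)
cv2.imwrite('pics/p3.png',np.hstack([ca[:330],cb[:330]])[:,:,::-1][:, :800])
E
```

```text
[ 467.4 -259.   169.8] [ 2.481  0.551 -0.979] [-0.154  1.323  1.226  1.317 -0.514  1.74  -1.315] 17.85 25.628969930668198 [ 0.7  0.4 -3.7]
tilt 47.69434993661039 dir -0.06924181461118667 toolx -56.07821868905069
lip [ 467. -259.   81.] up in tool [-0.5234  0.5225 -0.6731]
```

View pics/p3.png

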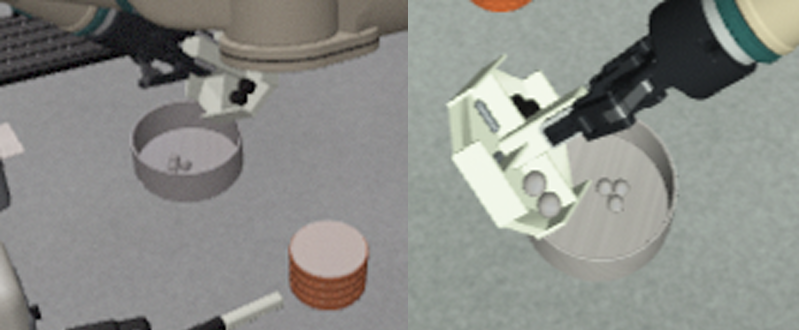

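The side view shows all three small balls in the dish at (610,192), with the large balls (540,195), the stir bars (485,115) and the stoppers (520,103) still in the tray. Next I level the tray and retrace the path.

{"name": "step_arm", "arguments": {"plan": [{"dx": 0,"dy": 0,"dz": 0,"ax": 0.01,"ay": 0.01,"az": 0,"gripper": 0},{"dx": 0,"dy": 0,"dz": 0,"ax": 0.02,"ay": 0.02,"az": 0,"gripper": 0},{"dx": 0,"dy": 0,"dz": 0,"ax": 0.03,"ay": 0.03,"az": 0,"gripper": 0},{"dx": 0,"dy": 0,"dz": 0,"ax": 0.03,"ay": 0.03,"az": 0,"gripper": 0},{"dx": 0,"dy": 0,"dz": 0,"ax": 0.03,"ay": 0.03,"az": 0,"gripper": 0},{"dx": 0,"dy": 0,"dz": 0,"ax": 0.03,"ay": 0.03,"az": 0,"gripper": 0},{"dx": 0,"dy": 0,"dz": 0,"ax": 0.03,"ay": 0.03,"az": 0,"gripper": 0},{"dx": 0,"dy": 0,"dz": 0,"ax": 0.03,"ay": 0.03,"az": 0,"gripper": 0},{"dx": 0,"dy": 0,"dz": 0,"ax": 0.03,"ay": 0.03,"az": 0,"gripper": 0},{"dx": 0,"dy": 0,"dz": 0,"ax": 0.03,"ay": 0.03,"az": 0,"gripper": 0},{"dx": 0,"dy": 0,"dz": 0,"ax": 0.03,"ay": 0.03,"az": 0,"gripper": 0},{"dx": 0,"dy": 0,"dz": 0,"ax": 0.03,"ay": 0.03,"az": 0,"gripper": 0},{"dx": 0,"dy": 0,"dz": 0,"ax": 0.025,"ay": 0.025,"az": 0,"gripper": 0},{"dx": 0,"dy": 0,"dz": 0,"ax": 0.015,"ay": 0.015,"az": 0,"gripper": 0},{"dx": 0,"dy": 0,"dz": 0,"ax": 0.005,"ay": 0.005,"az": 0,"gripper": 0},{"dx": 0,"dy": 0,"dz": 0,"ax": 0,"ay": 0,"az": 0,"gripper": 0}]}}

```text
clock: 19.95
eef_pos: [467.4, -259.0, 169.8]
tool_rot: [-3.141, 0.001, -0.786]
force: [-0.4, -0.7, -4.3]
width: 24.7
gripper_force: 60.1
```

{"name": "step_arm", "arguments": {"plan": [{"dx": 0.02,"dy": -0.01,"dz": -0.02,"ax": 0,"ay": 0,"az": 0,"gripper": 0},{"dx": 0.035,"dy": -0.02,"dz": -0.04,"ax": 0,"ay": 0,"az": 0,"gripper": 0},{"dx": 0.04,"dy": -0.023,"dz": -0.04,"ax": 0,"ay": 0,"az": 0,"gripper": 0},{"dx": 0.03,"dy": -0.02,"dz": -0.03,"ax": 0,"ay": 0,"az": 0,"gripper": 0},{"dx": 0.02,"dy": -0.01,"dz": -0.01,"ax": 0,"ay": 0,"az": 0,"gripper": 0},{"dx": 0,"dy": 0,"dz": 0,"ax": 0,"ay": 0,"az": 0,"gripper": 0}]}}

```text
clock: 20.7
eef_pos: [516.0, -272.3, 211.6]
tool_rot: [-3.141, 0.0, -0.785]
force: [-0.9, 0.0, -4.0]
width: 25.8
gripper_force: 60.1
```

```bash
python3 st.py
```

```text
[ 516.  -272.3  211.6] [-3.141  0.    -0.785] [-0.196  0.913  1.212  1.771 -0.938  1.166 -1.039] 20.7 25.770543022722755 [-0.9  0.  -4. ]
tilt 0.025312568227016743 dir -88.11452092112069 toolx -45.00243494974467
lip [ 581. -272.  152.] up in tool [-3.e-04 -3.e-04 -1.e+00]
```

{"name": "step_arm", "arguments": {"plan": [{"dx": 0,"dy": 0,"dz": 0,"ax": 0,"ay": 0,"az": -0.04,"gripper": 0},{"dx": 0,"dy": 0,"dz": 0,"ax": 0,"ay": 0,"az": -0.07,"gripper": 0},{"dx": 0,"dy": 0,"dz": 0,"ax": 0,"ay": 0,"az": -0.1,"gripper": 0},{"dx": 0,"dy": 0,"dz": 0,"ax": 0,"ay": 0,"az": -0.1,"gripper": 0},{"dx": 0,"dy": 0,"dz": 0,"ax": 0,"ay": 0,"az": -0.1,"gripper": 0},{"dx": 0,"dy": 0,"dz": 0,"ax": 0,"ay": 0,"az": -0.1,"gripper": 0},{"dx": 0,"dy": 0,"dz": 0,"ax": 0,"ay": 0,"az": -0.1,"gripper": 0},{"dx": 0,"dy": 0,"dz": 0,"ax": 0,"ay": 0,"az": -0.1,"gripper": 0},{"dx": 0,"dy": 0,"dz": 0,"ax": 0,"ay": 0,"az": -0.1,"gripper": 0},{"dx": 0,"dy": 0,"dz": 0,"ax": 0,"ay": 0,"az": -0.1,"gripper": 0},{"dx": 0,"dy": 0,"dz": 0,"ax": 0,"ay": 0,"az": -0.1,"gripper": 0},{"dx": 0,"dy": 0,"dz": 0,"ax": 0,"ay": 0,"az": -0.1,"gripper": 0},{"dx": 0,"dy": 0,"dz": 0,"ax": 0,"ay": 0,"az": -0.1,"gripper": 0},{"dx": 0,"dy": 0,"dz": 0,"ax": 0,"ay": 0,"az": -0.1,"gripper": 0},{"dx": 0,"dy": 0,"dz": 0,"ax": 0,"ay": 0,"az": -0.08,"gripper": 0},{"dx": 0,"dy": 0,"dz": 0,"ax": 0,"ay": 0,"az": -0.05,"gripper": 0},{"dx": 0,"dy": 0,"dz": 0,"ax": 0,"ay": 0,"az": -0.016,"gripper": 0},{"dx": 0,"dy": 0,"dz": 0,"ax": 0,"ay": 0,"az": 0,"gripper": 0}]}}

```text
clock: 22.95
eef_pos: [515.2, -272.3, 211.4]
tool_rot: [-3.141, -0.001, 1.5]
force: [-0.4, 1.0, -4.3]
width: 25.5
gripper_force: 60.1
```

```bash
python3 st.py
```

```text
[ 515.2 -272.3  211.4] [-3.141e+00 -1.000e-03  1.500e+00] [ 0.054  0.659  0.626  1.766 -0.486  0.877  0.828] 22.95 25.484259114370452 [-0.4  1.  -4.3]
tilt 0.058018548840624275 dir -56.92183989663351 toolx 85.92559413180005
lip [ 473. -223.  152.] up in tool [ 8.e-04 -6.e-04 -1.e+00]
```

{"name": "step_arm", "arguments": {"plan": [{"dx": 0.02,"dy": 0,"dz": 0,"ax": 0,"ay": 0,"az": 0,"gripper": 0},{"dx": 0.05,"dy": 0,"dz": 0,"ax": 0,"ay": 0,"az": 0,"gripper": 0},{"dx": 0.08,"dy": 0,"dz": 0,"ax": 0,"ay": 0,"az": 0,"gripper": 0},{"dx": 0.1,"dy": 0,"dz": 0,"ax": 0,"ay": 0,"az": 0,"gripper": 0},{"dx": 0.1,"dy": 0,"dz": 0,"ax": 0,"ay": 0,"az": 0,"gripper": 0},{"dx": 0.1,"dy": 0,"dz": 0,"ax": 0,"ay": 0,"az": 0,"gripper": 0},{"dx": 0.1,"dy": 0,"dz": 0,"ax": 0,"ay": 0,"az": 0,"gripper": 0},{"dx": 0.1,"dy": 0,"dz": 0,"ax": 0,"ay": 0,"az": 0,"gripper": 0},{"dx": 0.1,"dy": 0,"dz": 0,"ax": 0,"ay": 0,"az": 0,"gripper": 0},{"dx": 0.1,"dy": 0,"dz": 0,"ax": 0,"ay": 0,"az": 0,"gripper": 0},{"dx": 0.1,"dy": 0,"dz": 0,"ax": 0,"ay": 0,"az": 0,"gripper": 0},{"dx": 0.1,"dy": 0,"dz": 0,"ax": 0,"ay": 0,"az": 0,"gripper": 0},{"dx": 0.1,"dy": 0,"dz": 0,"ax": 0,"ay": 0,"az": 0,"gripper": 0},{"dx": 0.1,"dy": 0,"dz": 0,"ax": 0,"ay": 0,"az": 0,"gripper": 0},{"dx": 0.1,"dy": 0,"dz": 0,"ax": 0,"ay": 0,"az": 0,"gripper": 0},{"dx": 0.1,"dy": 0,"dz": 0,"ax": 0,"ay": 0,"az": 0,"gripper": 0},{"dx": 0.08,"dy": 0,"dz": 0,"ax": 0,"ay": 0,"az": 0,"gripper": 0},{"dx": 0.05,"dy": 0,"dz": 0,"ax": 0,"ay": 0,"az": 0,"gripper": 0},{"dx": 0.03,"dy": 0,"dz": 0,"ax": 0,"ay": 0,"az": 0,"gripper": 0},{"dx": 0,"dy": 0,"dz": 0,"ax": 0,"ay": 0,"az": 0,"gripper": 0}]}}

```text
clock: 25.45
eef_pos: [549.2, 209.8, 212.0]
tool_rot: [3.141, -0.0, 1.502]
force: [1.1, -0.6, -3.8]
width: 24.9
gripper_force: 60.1
```

```bash
python3 st.py
python3 - <<'E'
from h import *
for n in('scene','side'):
    i=shot(n); P=cloud(i).reshape(-1,3); C=i['color'].reshape(-1,3).astype(int)
    k=(np.hypot(P[:,0]-548,P[:,1]-210)<80)&(P[:,2]>110)&(P[:,2]<185)&(C.min(1)>110)
    S=P[k]; r=cv2.minAreaRect(S[:,:2].astype(np.float32)); print(n,len(S),np.percentile(S[:,2],[2,50,90]),r)
E
```

```text
[549.2 209.8 212. ] [ 3.141 -0.     1.502] [-0.829  0.682  0.689  1.753 -0.536  0.902  0.024] 25.45 24.852667508536022 [ 1.1 -0.6 -3.8]
tilt 0.026442264149240394 dir -106.74762509067435 toolx 86.03632510347528
lip [506. 259. 152.] up in tool [ 5.e-04  1.e-04 -1.e+00]
scene 2017 [142.22202465 151.37315765 171.16836184] ((546.9342651367188, 208.28775024414062), (128.6558380126953, 127.95272064208984), 85.46862030029297)
side 1370 [142.7262075  152.63747646 171.25738275] ((550.8983764648438, 205.13624572753906), (130.41433715820312, 126.2021713256836), 85.7768325805664)
```

{"name": "step_arm", "arguments": {"plan": [{"dx": 0,"dy": 0,"dz": 0.03,"ax": 0,"ay": 0,"az": 0,"gripper": 0},{"dx": 0,"dy": 0,"dz": 0.06,"ax": 0,"ay": 0,"az": 0,"gripper": 0},{"dx": 0,"dy": 0,"dz": 0.08,"ax": 0,"ay": 0,"az": 0,"gripper": 0},{"dx": 0,"dy": 0,"dz": 0.08,"ax": 0,"ay": 0,"az": 0,"gripper": 0},{"dx": 0,"dy": 0,"dz": 0.08,"ax": 0,"ay": 0,"az": 0,"gripper": 0},{"dx": 0,"dy": 0,"dz": 0.06,"ax": 0,"ay": 0,"az": 0,"gripper": 0},{"dx": 0,"dy": 0,"dz": 0.03,"ax": 0,"ay": 0,"az": 0,"gripper": 0},{"dx": 0,"dy": 0,"dz": 0.015,"ax": 0,"ay": 0,"az": 0,"gripper": 0},{"dx": 0,"dy": 0,"dz": 0.006,"ax": 0,"ay": 0,"az": 0,"gripper": 0},{"dx": 0,"dy": 0,"dz": 0.006,"ax": 0,"ay": 0,"az": 0,"gripper": 0},{"dx": 0,"dy": 0,"dz": 0,"ax": 0,"ay": 0,"az": 0,"gripper": 0}]}}

```text
clock: 26.92
eef_pos: [549.6, 209.8, 78.3]
tool_rot: [3.141, -0.001, 1.501]
force: [-0.4, 0.2, -3.5]
width: 25.6
gripper_force: 60.1
```

{"name": "step_arm", "arguments": {"plan": [{"dx": 0,"dy": 0,"dz": 0.005,"ax": 0,"ay": 0,"az": 0,"gripper": 0},{"dx": 0,"dy": 0,"dz": 0.005,"ax": 0,"ay": 0,"az": 0,"gripper": 0},{"dx": 0,"dy": 0,"dz": 0.003,"ax": 0,"ay": 0,"az": 0,"gripper": 0},{"dx": 0,"dy": 0,"dz": 0,"ax": 0,"ay": 0,"az": 0,"gripper": 0}]}}

```text
clock: 27.42
eef_pos: [549.6, 209.7, 74.7]
tool_rot: [3.141, -0.001, 1.501]
force: [-1.8, 0.1, 4.0]
width: 25.3
gripper_force: 61.2
```

{"name": "step_arm", "arguments": {"plan": [{"dx": 0,"dy": 0,"dz": 0,"ax": 0,"ay": 0,"az": 0,"gripper": 0.35},{"dx": 0,"dy": 0,"dz": 0,"ax": 0,"ay": 0,"az": 0,"gripper": 0.6},{"dx": 0,"dy": 0,"dz": 0,"ax": 0,"ay": 0,"az": 0,"gripper": 1},{"dx": 0,"dy": 0,"dz": 0,"ax": 0,"ay": 0,"az": 0,"gripper": 1},{"dx": 0,"dy": 0,"dz": 0,"ax": 0,"ay": 0,"az": 0,"gripper": 1},{"dx": 0,"dy": 0,"dz": -0.05,"ax": 0,"ay": 0,"az": 0,"gripper": 1},{"dx": 0,"dy": 0,"dz": -0.1,"ax": 0,"ay": 0,"az": 0,"gripper": 1},{"dx": 0,"dy": 0,"dz": -0.15,"ax": 0,"ay": 0,"az": 0,"gripper": 1},{"dx": 0,"dy": 0,"dz": -0.15,"ax": 0,"ay": 0,"az": 0,"gripper": 1},{"dx": 0,"dy": 0,"dz": -0.15,"ax": 0,"ay": 0,"az": 0,"gripper": 1},{"dx": 0,"dy": 0,"dz": -0.1,"ax": 0,"ay": 0,"az": 0,"gripper": 1},{"dx": 0,"dy": 0,"dz": 0,"ax": 0,"ay": 0,"az": 0,"gripper": 1}]}}

```text
clock: 28.92
eef_pos: [550.8, 209.4, 287.5]
tool_rot: [3.136, -0.003, 1.501]
force: [0.2, -0.3, -0.9]
width: 85.4
gripper_force: 0.0
```

Run:
```python
from h import *
i=shot('wrist'); P=cloud(i); C=i['color'].astype(int)
S=P.reshape(-1,3); k=(np.hypot(S[:,0]-548,S[:,1]-208)<80)&(C.reshape(-1,3).min(1)>110)
for lo,hi in((80,100),(28,42)):
    s=S[k&(S[:,2]>lo)&(S[:,2]<hi)]; A=np.c_[s[:,:2]-s[:,:2].mean(0),np.ones(len(s))]; print(len(s),np.median(s[:,2]),'slope',np.linalg.lstsq(A,s[:,2],rcond=None)[0].round(3),cv2.minAreaRect(s[:,:2].astype(np.float32)))
b=shot('side')
u,v=proj(i,[548,208,30]); u,v=int(u),int(v); print(u,v)
x0,y0=max(u-70,0),max(v-70,0)
ca=cv2.resize(i['color'][y0:y0+140,x0:x0+140],(400,400),interpolation=cv2.INTER_CUBIC); cb=cv2.resize(b['color'][250:380,205:335],(400,400),interpolation=cv2.INTER_CUBIC)
cv2.imwrite('pics/end.png',np.hstack([ca,cb])[:,:,::-1])
```

```text
460 92.46617281520946 slope [-1.9000e-02 -9.5000e-02  9.1952e+01] ((550.2568359375, 208.57540893554688), (25.314706802368164, 25.93503189086914), 86.12946319580078)
775 34.53627603561051 slope [-0.0000e+00  6.0000e-03  3.4042e+01] ((550.350341796875, 207.84776306152344), (125.01288604736328, 126.12336730957031), 86.1979751586914)
250 167
```

View pics/end.png

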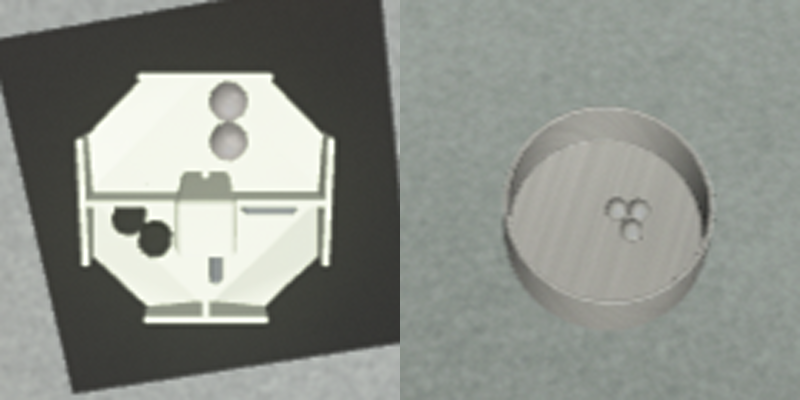

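The left crop shows the organiser upright on the mat at about (550,208) mm. The large balls (228,120), stir bars (268,210) and (216,270), and stoppers (130,220) and (154,238) are in their own compartments. The right crop shows all three small balls in the dish at (628,217).

```bash
python3 -c "
from cell import ctrl
print(ctrl.finish_job())"
```

```text
the job is handed in; nothing more can be done
None
```

I poured the three small steel balls into the dish, stood the organiser upright on its mat with the other parts in their own compartments, and handed the job in at about 29 s; no verdict came back.

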